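Take the used filter out of the downdraft board

TASK

The filter in the slot under the steel downdraft board is used up. Slide its bolt back as far as it goes and leave it so, draw the filter out of the slot by its loop handle, keeping it flat and low on the bench, and leave it lying wholly on the yellow spill mat, handle included. Leave the pots standing on the board and all the other things on the bench as they are.

Things in the scene. Friction and masses are not known exactly. Their poses are not given: they have to be found in the camera images.
- board: Downdraft board, fixed: steel box with perforated top carrying pots, 340 mm along its x, 360 mm along y, 75 mm high, 10 mm drip edges along x = +-170 mm, white fan housing 165 mm high behind it (y 360 to 470 mm). Origin on the bench under the middle of the slot's mouth; front face is the plane y = 0; z up; the filter comes out towards -y.
- slot_mouth (a point): Middle of the slot's mouth on the board's front face, 25 mm above the bench, axes as the board's. The slot runs straight along y, 125 mm wide, 180 mm deep, floor 5 mm and roof 46 mm above the bench.
- bolt (a joint): Slide bolt on the board's front face at the slot's -x side. 0 = shut: its bar (40 to 52 mm above the bench, board y -18 to -8 mm) overlaps the filter's front plate by 18 mm and holds it in. Grows as it slides towards the board's -x; 0.032 m = fully back at its stop; clear of the filter beyond 0.020. Takes 3 to 4 N to slide and stays where left.
- bolt_knob (a point): Middle of the bolt's red knob, 92 mm above the bench: a 12 mm thick post stands up from the bar (top of bar 52 mm), with a red sleeve 18 mm thick from 82 to 102 mm above the bench. With the bolt shut it is at board x = -95, y = -13 mm. Push it towards the board's -x; within 150 mm of it nothing in front of the board is higher than 60 mm.
- filter: Used filter cassette, loose, 0.4 to 0.85 kg: aluminium frame 120 (x) by 170 (y) by 36 mm with black medium on top; at its -y end a blue front plate 144 mm wide, 6 mm thick, 3 to 53 mm above the underside, then a loop handle. Origin: middle of the frame's underside, z up, y along the slot. Starts in the slot, plate within 2 mm of the board's front; slides by friction alone.
- handle_bar (a point): Middle of the loop handle's cross bar: black, round, 12 mm thick, 68 mm long along the filter's x, at filter x = 0, y = -161, z = 25 mm (30 mm above the bench while in the slot, 25 mm on the bench). Side bars, 12 mm thick, run from its ends (x = +-34 mm) back to the front plate. Loop opening 56 (x) by 64 mm (y), its middle 38 mm towards the plate; only bench below it.
- filter_front_left (a point): Corner of the filter, x = -72, y = -91, z = 0 mm in its frame (front plate).
- filter_front_right (a point): Corner of the filter, x = 72, y = -91, z = 0 mm in its frame (front plate).
- filter_rear_left (a point): Corner of the filter, x = -60, y = 85, z = 0 mm in its frame (end farthest from the handle).
- filter_rear_right (a point): Corner of the filter, x = 60, y = 85, z = 0 mm in its frame (end farthest from the handle).
- mat: Yellow spill mat lying in front of the slot, fixed, 240 mm (x) by 330 mm (y), 1 mm thin, no rim; the filter slides onto it freely. Origin at its middle, on the bench; its y axis runs roughly like the slot.
- pot_a: Red-capped specimen pot, 60 mm across, 75 mm high, standing on the board. Origin under its middle.
- pot_b: Red-capped specimen pot, 44 mm across, 60 mm high, standing on the board. Origin under its middle.
- jar_c: Black-capped specimen jar, 84 mm across, 85 mm high, standing on the board. Origin under its middle.
- pot_d: Red-capped specimen pot, 44 mm across, 65 mm high, on the bench close beside the filter's way out, on the board's +x side. Origin under its middle.
- pot_e: Red-capped specimen pot, 60 mm across, 75 mm high, on the bench past the far end of the mat (board's -y). Origin under its middle.
- tub_f: White tub with a black lid, 110 mm across, 120 mm high, on the bench past the far end of the mat (board's -y). Origin under its middle.
- wire_rack: Steel wire rack, 80 by 200 by 58 mm, on the bench at the robot's right. Origin under its middle.

How it is judged:
By the outcome, as a careful person would: the job done as asked, in the order asked, and still so for the second after the job is handed in, with the robot touching nothing.
It also fails if it takes over 45 s, if anything falls off the work surface, if the arm or the gripper's body presses on something with over 40 N, if the wrist force passes 120 N, or if a joint passes its speed limit or range.

ROBOT

A 6-joint arm with a two-finger parallel gripper is mounted at the origin on the work surface. World frame = base frame: x ahead of the robot, y to its left, z up, the work surface at z = 0. Lengths are in m, angles in rad, forces in N, time in s.
With the tool pointing down it reaches from about 0.3 to 0.875 m from the base axis. Payload 6.4 kg.
Tool frame: the origin (TCP) lies midway between the tips of the shut fingers; the grasp point (between the pads) lies 19 mm behind it; z points along the fingers, y is the direction in which the jaws open and shut (so a half turn about z gives the same grasp; the last joint's range is limited). The gripper opens to 85 mm and grips with 20 to 120 N. Pads are 22 mm wide; open, the fingers measure 114 mm over their backs; the gripper's body (76 mm by 85 mm) begins 54 mm behind the grasp point. The pads swing forward as they close: fully open they stand 13 mm farther back than shut.
Start: joints at [-1.516, 0.181, 1.607, -0, 1.354, -0.206], TCP at [0.148, -0.556, 0.231] pointing down, gripper open.
Joint ranges: [-2.99, 2.99], [-0.89, 2.07], [0.3, 2.58], [-1.14, 4.28], [0, 2.63], [-3.12, 3.12]. Speed limits (rad/s): [2.57, 2.57, 3.01, 3.14, 3.14, 3.14].

INTERFACE

Orientations are given as a rotation vector (axis times angle).
In Python, from workcell import r, eyes gives the robot as it stands. The module is installed in compiled form; this text tells all that it offers.
- The arm moves only by the tool drive_tool, never from a script. Its argument "targets" is a list of rows, each an object of numbers: "dx", "dy", "dz": the shift along the tool's x, y, z in m; "yaw": the turn about the tool's z in rad. In form: [{"dx": .., "dy": .., "dz": .., "yaw": ..}, ...]. A call has 1 to 12 rows; each row is the pose to reach, as a shift and turn from the pose measured when the call began, along the tool's axes at that moment; what a row does not reach only later rows make up. A row lasts 1/12 s, in which the tool goes at most 41.7 mm and 7.16 degrees, less where a joint would pass 70% of its speed; a pose out of reach is approached as far as the arm can. A call with a gripper value outside its range is refused whole. "gripper" is the finger opening in m, from 0 to 0.0854, set as the call begins (left out, the last holds). The fingers move at their own pace and stop on an object; "squeeze" is the grip in N (left out, the last holds). Time passes only in rows, so rows that repeat a pose let the fingers close. It gives the time, the measured TCP pose, the force and the opening at its end, in the units of the state.
- r.get_state(): the state, without advancing time (a new reading comes with each control period).
- eyes.snapshot(name): name is "side" or "top"; returns (picture, depth): 480x640x3 uint8, red, green, blue; 480x640 float32, m along the optical axis (not along the pixel's ray), 0 where there is no reading.
- eyes.get_calibration(name): a dict with "K" (3x3 intrinsics, pixels), "extrinsics" (4x4, takes a point from world to camera coordinates). Camera axes: x right, y up, looking along -z (the intrinsics and any distortion apply to the point x, -y, -z); pixel columns grow to the right and rows downward; lengths in m; the calibration is good to about 2 mm. A picture is of the moment at which its call begins. get_calibration takes no time and is no camera call.
- r.job_done(): hands the job in, once; it reports no verdict.
The state is a dict: "t": time; "q": joint angles; "qd": joint speeds; "tau": joint torques, N m; "tool_pos": TCP position; "eef_rot": TCP orientation; "ft_force": force on the tool from outside, world axes, zero at the start; "torque": the same for the moment, N m; "finger_gap": opening from 0.0 (shut) to 1.0 (fully open).
Only numpy, scipy, OpenCV 4.12 (cv2) and the standard library are available. Lean on these libraries where they do the work, as an engineer would, in place of code of your own. Each camera call takes 0.05 s, during which the arm holds its last target. There are 200 camera calls.

## Working session

There is one attempt and no reset: what is moved stays moved. The work goes in short steps, Python scripts to look and compute and a tool call to move; the robot and the scene stay as the last step left them, time stands still between calls to the robot, and variables do not carry over. Pictures are saved under pics/ and viewed, about 8 in all and at most 12, crops included, and the job is handed in when it is done.

Besides the shell and the picture viewer there is one more tool, called after ">>>" as name(argument=value, ...) on one line, values as JSON. drive_tool: Moves the arm, as the interface text tells. Its arguments: {"type":"object","properties":{"targets":{"type":"array"},"gripper":{"type":"number"},"squeeze":{"type":"number"}},"required":["targets"]}

```bash
mkdir -p pics
cat > h.py <<'E'
import numpy as np, cv2
from workcell import r, eyes
def cloud(name):
    im,d=eyes.snapshot(name); c=eyes.get_calibration(name)
    K=np.array(c["K"]);E=np.array(c["extrinsics"]);
    v,u=np.mgrid[:480,:640]
    P=np.stack([(u-K[0,2])/K[0,0]*d,-(v-K[1,2])/K[1,1]*d,-d],-1)
    W=(P-E[:3,3])@E[:3,:3]
    W[d==0]=np.nan
    return im,d,W
def save(n,im): cv2.imwrite(f"pics/{n}.png",im[:,:,::-1])
E
python3 - <<'E'
from h import *
for n in("side","top"):
    im,d,W=cloud(n); save(n+"1",im); np.save(n+"1.npy",W); 
    c=eyes.get_calibration(n);print({k:np.round(v,3).tolist() if hasattr(v,'__len__') and not isinstance(v,str) else v for k,v in c.items()})
print(r.get_state())
E
```

```text
{'K': [[581.027, 0.0, 324.034], [0.0, 581.027, 239.108], [0.0, 0.0, 1.0]], 'extrinsics': [[-0.749, -0.662, 0.006, 0.404], [0.396, -0.44, 0.806, -0.286], [-0.531, 0.606, 0.592, -1.049], [0.0, 0.0, 0.0, 1.0]]}
{'K': [[615.863, 0.0, 321.274], [0.0, 615.863, 232.574], [0.0, 0.0, 1.0]], 'extrinsics': [[0.004, -1.0, 0.011, -0.015], [0.993, 0.005, 0.121, -0.548], [-0.122, 0.01, 0.993, -1.62], [0.0, 0.0, 0.0, 1.0]]}
{'t': 0.1, 'q': array([-1.51628260e+00,  1.81487950e-01,  1.60792152e+00, -1.16541935e-05,
        1.35382049e+00, -2.06305822e-01]), 'qd': array([-0.00075447, -0.00211856, -0.0019394 ,  0.00097858, -0.00076339,
        0.00020586]), 'tau': array([ 6.60727092e-04, -4.45877695e+01, -3.52240670e+01, -2.80563308e-04,
        4.10910841e-03,  6.24600574e-06]), 'tool_pos': array([ 0.14825827, -0.55502798,  0.2304558 ]), 'eef_rot': array([-3.11329631e+00, -4.08325622e-01, -1.77092851e-04]), 'ft_force': array([-0.14901917,  0.04926954, -0.04304202]), 'torque': array([0.04459073, 0.02106101, 0.03162757]), 'finger_gap': 0.9954896541708504}
```

View pics/side1.png

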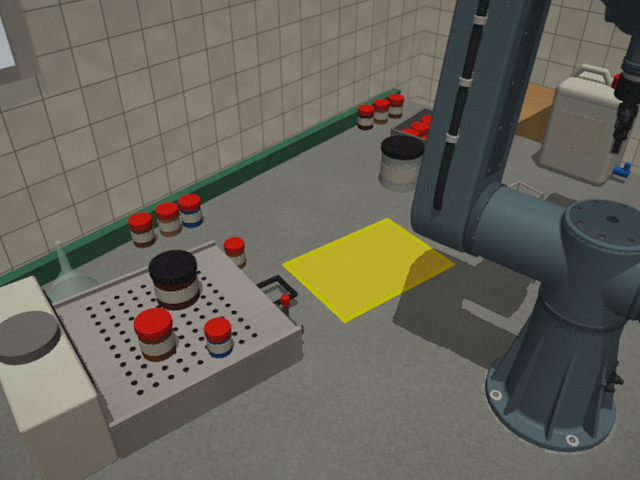

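View pics/top1.png

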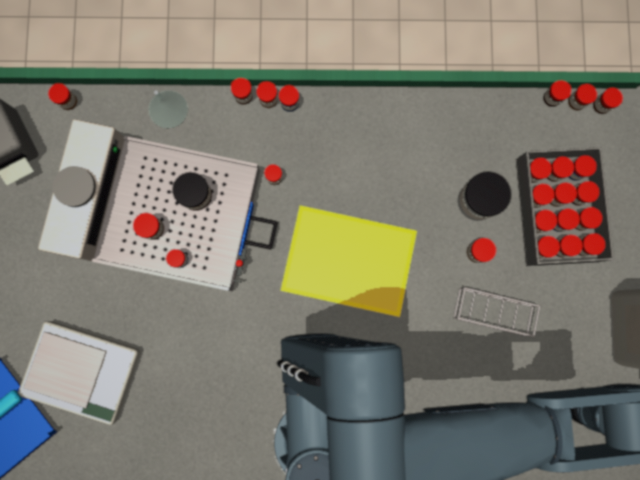

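The side view shows the filter handle at about (277,290) and the red knob at (286,299). In the top view the handle bar is at (274,233), the knob at (240,263), the mat spans (281–416, 206–316), and pot_d is at (273,174), close to the way out.

Run:
```python
from h import *
im=cv2.imread("pics/top1.png"); W=np.load("top1.npy"); hsv=cv2.cvtColor(im,cv2.COLOR_BGR2HSV)
H,S,V=[hsv[...,i].astype(int) for i in range(3)]
def seg(n,m):
    k,l,st,ce=cv2.connectedComponentsWithStats(m.astype(np.uint8))
    for i in range(1,k):
        if st[i,4]>8:
            p=W[l==i]; print(n,st[i].tolist(),np.round(np.nanmedian(p,0),4),'n',np.round(np.nanmin(p,0),3),np.round(np.nanmax(p,0),3))
    return l
red=((H<8)|(H>172))&(S>150)&(V>90); red[:,320:]=0; red[:110]=0; seg('red',red)
blue=(H>95)&(H<130)&(S>100); blue[:,:200]=0; seg('blue',blue)
mat=((H>18)&(H<35)&(S>180)); seg('mat',mat)
c,_=cv2.findContours(cv2.morphologyEx(mat.astype(np.uint8),cv2.MORPH_CLOSE,np.ones((5,5))),0,2); c=max(c,key=cv2.contourArea)
rc=cv2.minAreaRect(c);bp=cv2.boxPoints(rc);print(rc)
K=eyes.get_calibration("top");E=np.array(K["extrinsics"]);K=np.array(K["K"])
def ray(u,v,z):
    d=E[:3,:3].T@np.array([(u-K[0,2])/K[0,0],-(v-K[1,2])/K[1,1],-1]); o=-E[:3,:3].T@E[:3,3]
    return o+d*(z-o[2])/d[2]
q=np.array([ray(*p,0.001) for p in bp]);print(np.round(q,4),q.mean(0))
hb=(V<60); hb[:, :244]=0;hb[:,282:]=0;hb[:210]=0;hb[252:]=0
ys,xs=np.nonzero(hb); print('handle px',xs.min(),xs.max(),ys.min(),ys.max()); 
h=np.array([ray(x,y,0.030) for x,y in zip(xs,ys)]); rh=cv2.minAreaRect(h[:,:2].astype(np.float32)); print('handle rect',rh,cv2.boxPoints(rh))
ys,xs=np.nonzero(blue); b=np.array([ray(x,y,0.058) for x,y in zip(xs,ys)]);print(cv2.minAreaRect(b[:,:2].astype(np.float32)))
# board top
cr=im[150:330,190:330]; cv2.imwrite("pics/c1.png",cv2.resize(cr,None,fx=5,fy=5,interpolation=2)[:600,:700])
```

```text
red [264, 165, 18, 17, 234] [0.7051 0.1173 0.0635] n [0.683 0.096 0.051] [0.728 0.142 0.074]
red [134, 213, 25, 25, 486] [0.5513 0.4264 0.147 ] n [0.521 0.396 0.134] [0.582 0.457 0.158]
red [167, 250, 18, 17, 251] [0.4704 0.3528 0.1324] n [0.45  0.332 0.12 ] [0.491 0.375 0.141]
red [236, 259, 7, 8, 40] [0.4615 0.1982 0.1008] n [ 0.453  0.191 -0.   ] [0.478 0.213 0.112]
blue [239, 202, 14, 54, 205] [0.5576 0.188  0.054 ] n [0.487 0.173 0.021] [0.627 0.204 0.066]
mat [283, 207, 133, 109, 1952] [ 0.3887 -0.166   0.0004] n [ 0.33  -0.27  -0.014] [0.624 0.09  0.013]
mat [302, 293, 8, 2, 10] [0.3875 0.028  0.0007] n [ 0.385  0.02  -0.003] [0.388 0.039 0.009]
((349.3427429199219, 260.9661865234375), (119.67813110351562, 86.58751678466797), 12.144279479980469)
[[ 0.3936  0.0936  0.001 ]
 [ 0.6257  0.0463  0.001 ]
 [ 0.5577 -0.2751  0.001 ]
 [ 0.3274 -0.2225  0.001 ]] [ 0.47608786 -0.08943174  0.001     ]
handle px 245 277 215 248
handle rect ((0.5496496558189392, 0.14919231832027435), (0.07588653266429901, 0.08055233955383301), 78.88833618164062) [[0.502816   0.11972245]
 [0.58185834 0.10419827]
 [0.5964833  0.17866218]
 [0.517441   0.19418636]]
((0.555804967880249, 0.18740881979465485), (0.01071989070624113, 0.14433518052101135), 78.01800537109375)
```

View pics/c1.png

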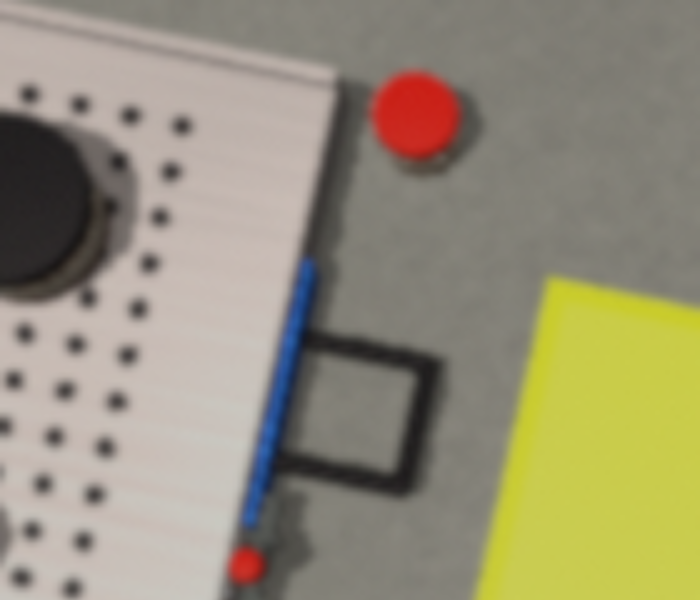

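The crop shows the blue plate running from (308,260) to (250,525). The handle bar is around (422,425), the knob at (245,566) and pot_d at (416,115). The board's x axis is therefore at about -12° in world, and a straight pull leads onto the mat.

```bash
cat >> h.py <<'E'
from scipy.spatial.transform import Rotation as R
C=eyes.get_calibration("top");Et=np.array(C["extrinsics"]);Kt=np.array(C["K"])
def ray(u,v,z):
    d=Et[:3,:3].T@np.array([(u-Kt[0,2])/Kt[0,0],-(v-Kt[1,2])/Kt[1,1],-1]); o=-Et[:3,:3].T@Et[:3,3]
    return o+d*(z-o[2])/d[2]
TH=-np.radians(12.0); bx=np.array([np.cos(TH),np.sin(TH)]); by=np.array([-np.sin(TH),np.cos(TH)])
O=np.array([0.5435,0.1178])+0.077*by
def B(x,y): return O+x*bx+y*by
def go(x,y,z,ang=TH):
    s=r.get_state(); M=R.from_rotvec(s["eef_rot"]).as_matrix()
    d=M.T@(np.array([x,y,z])-s["tool_pos"]); cur=np.arctan2(M[1,0],M[0,0])
    yaw=-((ang-cur+np.pi)%(2*np.pi)-np.pi)
    print("t %.2f"%s["t"],"pos",np.round(s["tool_pos"],4),"ang",round(np.degrees(cur),2),"zax",np.round(M[:,2],4),"F",np.round(s["ft_force"],1),"gap",round(s["finger_gap"],3))
    print(" -> d",np.round(d,4),"yaw",round(yaw,4),"rows",np.linalg.norm(d)/.0417)
E
python3 - <<'E'
from h import *
im=cv2.imread("pics/top1.png");hsv=cv2.cvtColor(im,cv2.COLOR_BGR2HSV)
m=((hsv[...,0]<8)|(hsv[...,0]>172))&(hsv[...,1]>130); m[:255]=0;m[272:]=0;m[:,:230]=0;m[:,250:]=0
ys,xs=np.nonzero(m); k=ray(xs.mean(),ys.mean(),.100)[:2]; print('knob',k,'board',(k-O)@bx,(k-O)@by, xs.mean(),ys.mean())
go(0.45,-0.25,0.23)
go(*B(-0.062,-0.018),0.20)
E
```

```text
knob [0.46153145 0.19855073] board -0.09696636481846092 -0.015056082726162937 238.9318181818182 262.75
t 0.10 pos [ 0.1483 -0.555   0.2305] ang 14.94 zax [-1.0e-04  1.6e-03 -1.0e+00] F [-0.1  0.  -0. ] gap 0.995
 -> d [ 0.3702 -0.2169  0.0009] yaw 0.4703 rows 10.289149019912283
t 0.10 pos [ 0.1483 -0.555   0.2305] ang 14.94 zax [-1.0e-04  1.6e-03 -1.0e+00] F [-0.1  0.  -0. ] gap 0.995
 -> d [ 0.5268 -0.6288  0.0316] yaw 0.4703 rows 19.686610007355565
```

>>> drive_tool(targets=[{"dx": 0.037,"dy": -0.022,"dz": 0,"yaw": 0.05},{"dx": 0.074,"dy": -0.043,"dz": 0,"yaw": 0.1},{"dx": 0.111,"dy": -0.065,"dz": 0,"yaw": 0.15},{"dx": 0.148,"dy": -0.087,"dz": 0,"yaw": 0.2},{"dx": 0.185,"dy": -0.108,"dz": 0,"yaw": 0.25},{"dx": 0.222,"dy": -0.13,"dz": 0,"yaw": 0.3},{"dx": 0.259,"dy": -0.152,"dz": 0,"yaw": 0.35},{"dx": 0.296,"dy": -0.173,"dz": 0,"yaw": 0.4},{"dx": 0.333,"dy": -0.195,"dz": 0,"yaw": 0.47},{"dx": 0.37,"dy": -0.217,"dz": 0,"yaw": 0.47},{"dx": 0.37,"dy": -0.217,"dz": 0,"yaw": 0.47},{"dx": 0.37,"dy": -0.217,"dz": 0,"yaw": 0.47}], gripper=0)

```text
t: 1.1
tool_pos: [0.4515, -0.247, 0.2305]
eef_rot: [-3.123, 0.32, 0.001]
ft_force: [-0.5, -0.5, 0.5]
finger_gap: -0.004
```

```bash
python3 -c "
from h import *
go(*B(-0.062,-0.018),0.20)"
```

```text
t 1.10 pos [ 0.4515 -0.247   0.2305] ang -11.71 zax [-1.0e-04  2.7e-03 -1.0e+00] F [-0.5 -0.5  0.5] gap -0.004
 -> d [-0.0456 -0.4351  0.0317] yaw 0.0051 rows 10.51857225295121
```

>>> drive_tool(targets=[{"dx": -0.004,"dy": -0.04,"dz": 0.003},{"dx": -0.008,"dy": -0.08,"dz": 0.006},{"dx": -0.012,"dy": -0.12,"dz": 0.009},{"dx": -0.016,"dy": -0.16,"dz": 0.012},{"dx": -0.02,"dy": -0.2,"dz": 0.015},{"dx": -0.024,"dy": -0.24,"dz": 0.018},{"dx": -0.028,"dy": -0.28,"dz": 0.021},{"dx": -0.033,"dy": -0.32,"dz": 0.024},{"dx": -0.037,"dy": -0.36,"dz": 0.027},{"dx": -0.042,"dy": -0.4,"dz": 0.03},{"dx": -0.0456,"dy": -0.435,"dz": 0.032,"yaw": 0.005},{"dx": -0.0456,"dy": -0.435,"dz": 0.032,"yaw": 0.005}])

```text
$.targets[0]: bad value
```

```bash
python3 -c "
from h import *
go(*B(-0.062,-0.018),0.082)"
```

```text
t 1.10 pos [ 0.4515 -0.247   0.2305] ang -11.71 zax [-1.0e-04  2.7e-03 -1.0e+00] F [-0.5 -0.5  0.5] gap -0.004
 -> d [-0.0455 -0.4348  0.1497] yaw 0.0051 rows 11.081155053850388
```

Every row needs all four keys.

>>> drive_tool(targets=[{"dx": -0.004,"dy": -0.04,"dz": 0.003,"yaw": 0},{"dx": -0.008,"dy": -0.08,"dz": 0.006,"yaw": 0},{"dx": -0.012,"dy": -0.12,"dz": 0.009,"yaw": 0},{"dx": -0.016,"dy": -0.16,"dz": 0.012,"yaw": 0},{"dx": -0.02,"dy": -0.2,"dz": 0.015,"yaw": 0},{"dx": -0.024,"dy": -0.24,"dz": 0.018,"yaw": 0},{"dx": -0.028,"dy": -0.28,"dz": 0.021,"yaw": 0},{"dx": -0.033,"dy": -0.32,"dz": 0.024,"yaw": 0},{"dx": -0.037,"dy": -0.36,"dz": 0.027,"yaw": 0},{"dx": -0.042,"dy": -0.4,"dz": 0.03,"yaw": 0},{"dx": -0.0456,"dy": -0.435,"dz": 0.032,"yaw": 0.005},{"dx": -0.0456,"dy": -0.435,"dz": 0.032,"yaw": 0.005}])

```text
t: 2.1
tool_pos: [0.4946, 0.1926, 0.1991]
eef_rot: [-3.121, 0.322, 0.002]
ft_force: [0.4, -0.1, 0.6]
finger_gap: 0.001
```

```bash
python3 -c "
from h import *
go(*B(-0.062,-0.018),0.082)"
```

```text
t 2.10 pos [0.4946 0.1926 0.1991] ang -11.78 zax [-9.0e-04  4.5e-03 -1.0e+00] F [ 0.4 -0.1  0.6] gap 0.001
 -> d [0.0016 0.0044 0.117 ] yaw 0.0039 rows 2.8088582732576706
```

>>> drive_tool(targets=[{"dx": 0.002,"dy": 0.004,"dz": 0.03,"yaw": 0.004},{"dx": 0.002,"dy": 0.004,"dz": 0.06,"yaw": 0.004},{"dx": 0.002,"dy": 0.004,"dz": 0.09,"yaw": 0.004},{"dx": 0.002,"dy": 0.004,"dz": 0.117,"yaw": 0.004},{"dx": 0.002,"dy": 0.004,"dz": 0.117,"yaw": 0.004},{"dx": 0.002,"dy": 0.004,"dz": 0.117,"yaw": 0.004}])

```text
t: 2.6
tool_pos: [0.4945, 0.1875, 0.0809]
eef_rot: [-3.121, 0.33, 0.008]
ft_force: [0.1, -0.5, 1.0]
finger_gap: -0.004
```

Run:
```python
from h import *
go(*B(-0.107,-0.018),0.082)
im,d,W=cloud("side"); a=cv2.resize(im[180:360,190:370],None,fx=3.3,fy=3.3)
im,d,W=cloud("top"); b=cv2.resize(im[190:300,190:300],None,fx=3.2,fy=3.2)
o=np.zeros((594,594+352,3),np.uint8);o[:,:594]=a;o[:352,594:]=b;save("p4",cv2.resize(o,None,fx=.84,fy=.84))
```

```text
t 2.60 pos [0.4945 0.1875 0.0809] ang -12.07 zax [-0.005   0.0036 -1.    ] F [ 0.1 -0.5  1. ] gap -0.004
 -> d [-0.0445 -0.001  -0.0009] yaw -0.0012 rows 1.0685632232585314
```

View pics/p4.png

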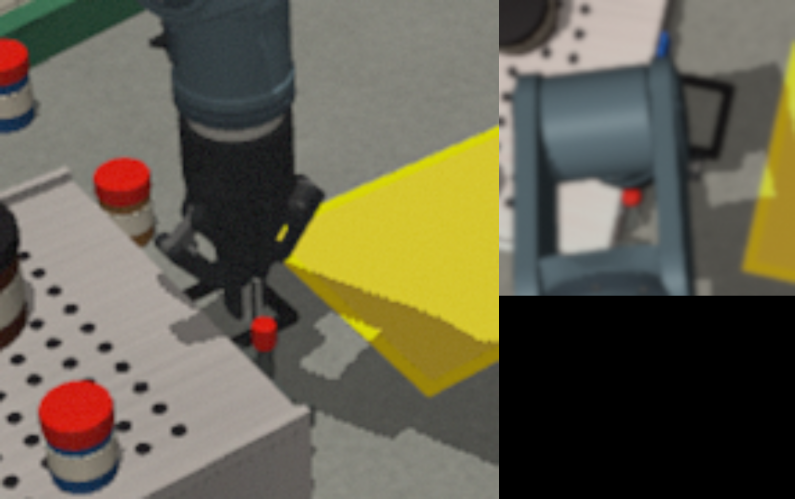

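The shut fingers stand just behind the knob on its +x side (fingertips at about (262,300), knob at (263,332)), so I can push.

>>> drive_tool(targets=[{"dx": -0.006,"dy": -0.001,"dz": -0.001,"yaw": 0},{"dx": -0.012,"dy": -0.001,"dz": -0.001,"yaw": 0},{"dx": -0.017,"dy": -0.001,"dz": -0.001,"yaw": 0},{"dx": -0.022,"dy": -0.001,"dz": -0.001,"yaw": 0},{"dx": -0.026,"dy": -0.001,"dz": -0.001,"yaw": 0},{"dx": -0.03,"dy": -0.001,"dz": -0.001,"yaw": 0},{"dx": -0.034,"dy": -0.001,"dz": -0.001,"yaw": 0},{"dx": -0.038,"dy": -0.001,"dz": -0.001,"yaw": 0},{"dx": -0.041,"dy": -0.001,"dz": -0.001,"yaw": 0}])

```text
t: 3.45
tool_pos: [0.4569, 0.198, 0.0849]
eef_rot: [-3.119, 0.329, -0.002]
ft_force: [4.3, 0.6, 1.8]
finger_gap: -0.003
```

Run:
```python
from h import *
go(*B(-0.107,-0.018),0.082)
```

```text
t 3.45 pos [0.4569 0.198  0.0849] ang -12.05 zax [ 0.0018  0.0049 -1.    ] F [4.3 0.6 1.8] gap -0.003
 -> d [-0.0057  0.0015  0.0029] yaw -0.0008 rows 0.15598958319244857
```

>>> drive_tool(targets=[{"dx": -0.002,"dy": 0.001,"dz": 0.002,"yaw": 0},{"dx": -0.004,"dy": 0.001,"dz": 0.002,"yaw": 0},{"dx": -0.006,"dy": 0.001,"dz": 0.002,"yaw": 0},{"dx": -0.006,"dy": 0.001,"dz": 0.002,"yaw": 0}])

```text
t: 3.78
tool_pos: [0.4501, 0.1983, 0.0825]
eef_rot: [-3.119, 0.329, -0.0]
ft_force: [1.1, 0.1, 1.2]
finger_gap: -0.001
```

Run:
```python
from h import *
go(*B(-0.107,-0.018),0.082)
```

```text
t 3.78 pos [0.4501 0.1983 0.0825] ang -12.05 zax [ 7.0e-04  4.8e-03 -1.0e+00] F [1.1 0.1 1.2] gap -0.001
 -> d [0.0011 0.0003 0.0005] yaw -0.0008 rows 0.029210645704898588
```

>>> drive_tool(targets=[{"dx": -0.001,"dy": 0,"dz": 0,"yaw": 0},{"dx": -0.002,"dy": 0,"dz": 0,"yaw": 0},{"dx": -0.003,"dy": 0,"dz": 0,"yaw": 0}])

```text
t: 4.03
tool_pos: [0.4496, 0.1985, 0.0828]
eef_rot: [-3.119, 0.329, -0.009]
ft_force: [13.4, -1.6, -7.3]
finger_gap: 0.001
```

Run:
```python
from h import *
go(*B(-0.107,-0.018),0.082)
```

```text
t 4.03 pos [0.4496 0.1985 0.0828] ang -12.05 zax [ 0.0059  0.0042 -1.    ] F [13.4 -1.6 -7.3] gap 0.001
 -> d [0.0016 0.0004 0.0008] yaw -0.0009 rows 0.044160487042537416
```

The bolt is at its stop: 13 N with no further motion. I'll back off, lift and check it.

>>> drive_tool(targets=[{"dx": 0.006,"dy": 0,"dz": 0,"yaw": 0},{"dx": 0.015,"dy": 0,"dz": 0,"yaw": 0},{"dx": 0.03,"dy": 0.005,"dz": -0.02,"yaw": 0},{"dx": 0.05,"dy": 0.02,"dz": -0.05,"yaw": 0},{"dx": 0.075,"dy": 0.04,"dz": -0.075,"yaw": 0},{"dx": 0.1,"dy": 0.065,"dz": -0.09,"yaw": 0},{"dx": 0.108,"dy": 0.08,"dz": -0.09,"yaw": 0},{"dx": 0.108,"dy": 0.1,"dz": -0.09,"yaw": 0},{"dx": 0.108,"dy": 0.13,"dz": -0.09,"yaw": 0},{"dx": 0.108,"dy": 0.16,"dz": -0.09,"yaw": 0},{"dx": 0.108,"dy": 0.16,"dz": -0.09,"yaw": 0}], gripper=0.044)

```text
t: 4.95
tool_pos: [0.52, 0.0151, 0.1716]
eef_rot: [-3.12, 0.335, -0.003]
ft_force: [-0.1, 0.1, -0.2]
finger_gap: 0.513
```

Run:
```python
from h import *
go(*B(0,-0.077),0.12)
im,d,W=cloud("side"); a=cv2.resize(im[180:360,190:370],None,fx=3.3,fy=3.3)
im,d,W=cloud("top"); b=cv2.resize(im[190:300,190:300],None,fx=3.2,fy=3.2)
hsv=cv2.cvtColor(im,cv2.COLOR_RGB2HSV)
m=((hsv[...,0]<8)|(hsv[...,0]>172))&(hsv[...,1]>130); m[255:285,225:250].sum(); mm=np.zeros_like(m);mm[258:290,225:250]=m[258:290,225:250]
ys,xs=np.nonzero(mm); print(len(xs)); 
if len(xs): k=ray(xs.mean(),ys.mean(),.100)[:2]; print('knob',k,'board',(k-O)@bx,(k-O)@by)
o=np.zeros((594,594+352,3),np.uint8);o[:,:594]=a;o[:352,594:]=b;save("p5",cv2.resize(o,None,fx=.84,fy=.84))
```

```text
t 4.95 pos [0.52   0.0151 0.1716] ang -12.24 zax [ 0.0025  0.0032 -1.    ] F [-0.1  0.1 -0.2] gap 0.513
 -> d [ 0.0011 -0.1051  0.052 ] yaw -0.0042 rows 2.8127154743102674
42
knob [0.43082074 0.20502756] board -0.1283525782644003 -0.015105905284389761
```

View pics/p5.png

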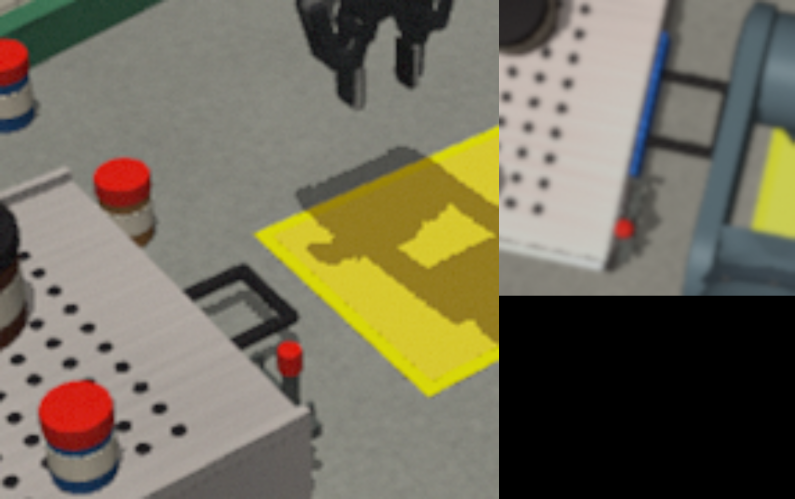

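The knob, now at (289,358) in the crop, measures 31.4 mm back and clear of the plate. Next: over the handle bar, then down.

>>> drive_tool(targets=[{"dx": 0,"dy": -0.03,"dz": 0.0,"yaw": -0.004},{"dx": 0,"dy": -0.065,"dz": 0.01,"yaw": -0.004},{"dx": 0.001,"dy": -0.095,"dz": 0.03,"yaw": -0.004},{"dx": 0.001,"dy": -0.105,"dz": 0.052,"yaw": -0.004},{"dx": 0.001,"dy": -0.105,"dz": 0.07,"yaw": -0.004},{"dx": 0.001,"dy": -0.105,"dz": 0.08,"yaw": -0.004},{"dx": 0.001,"dy": -0.105,"dz": 0.08,"yaw": -0.004}])

```text
t: 5.63
tool_pos: [0.5418, 0.1221, 0.0895]
eef_rot: [-3.12, 0.325, 0.004]
ft_force: [0.3, -0.5, 0.1]
finger_gap: 0.515
```

Run:
```python
from h import *
go(*B(-0.001,-0.077),0.013)
im,d,W=cloud("side"); save("p6",cv2.resize(im[200:340,200:370],None,fx=4,fy=4))
```

```text
t 5.63 pos [0.5418 0.1221 0.0895] ang -11.88 zax [-0.0023  0.0053 -1.    ] F [ 0.3 -0.5  0.1] gap 0.515
 -> d [0.0018 0.0043 0.0764] yaw 0.002 rows 1.83643456162454
```

View pics/p6.png

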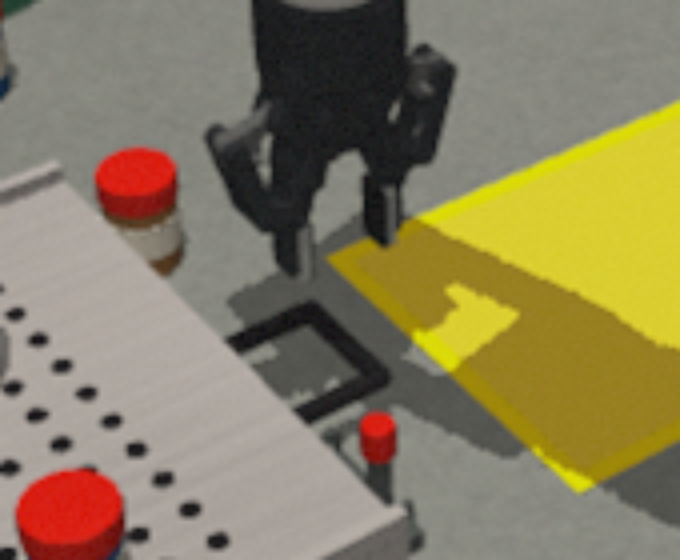

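The fingers, with tips at (300,270) and (388,240), straddle the bar's line above it. I'll descend.

>>> drive_tool(targets=[{"dx": 0.001,"dy": 0.004,"dz": 0.015,"yaw": 0.002},{"dx": 0.002,"dy": 0.004,"dz": 0.03,"yaw": 0.002},{"dx": 0.002,"dy": 0.004,"dz": 0.045,"yaw": 0.002},{"dx": 0.002,"dy": 0.004,"dz": 0.06,"yaw": 0.002},{"dx": 0.002,"dy": 0.004,"dz": 0.07,"yaw": 0.002},{"dx": 0.002,"dy": 0.004,"dz": 0.076,"yaw": 0.002},{"dx": 0.002,"dy": 0.004,"dz": 0.076,"yaw": 0.002}])

```text
t: 6.27
tool_pos: [0.5439, 0.1176, 0.0148]
eef_rot: [-3.119, 0.33, 0.002]
ft_force: [-0.0, 0.6, -0.4]
finger_gap: 0.515
```

Run:
```python
from h import *
go(*B(-0.001,-0.077),0.014)
```

```text
t 6.27 pos [0.5439 0.1176 0.0148] ang -12.07 zax [-7.0e-04  5.3e-03 -1.0e+00] F [-0.   0.6 -0.4] gap 0.515
 -> d [-0.0014 -0.0002  0.0008] yaw -0.0012 rows 0.03899718142556415
```

>>> drive_tool(targets=[{"dx": 0,"dy": 0,"dz": 0.001,"yaw": 0},{"dx": 0,"dy": 0,"dz": 0.001,"yaw": 0},{"dx": 0,"dy": 0,"dz": 0.001,"yaw": 0},{"dx": 0,"dy": 0,"dz": 0.001,"yaw": 0},{"dx": 0,"dy": 0,"dz": 0.001,"yaw": 0},{"dx": 0,"dy": 0,"dz": 0.001,"yaw": 0},{"dx": 0,"dy": 0,"dz": 0.001,"yaw": 0},{"dx": 0,"dy": 0,"dz": 0.001,"yaw": 0}], gripper=0, squeeze=40)

```text
t: 6.93
tool_pos: [0.5446, 0.1176, 0.0143]
eef_rot: [-3.119, 0.33, -0.001]
ft_force: [1.0, 1.3, 4.1]
finger_gap: 0.124
```

Run:
```python
from h import *
go(*B(0,-0.177),0.014)
```

```text
t 6.93 pos [0.5446 0.1176 0.0143] ang -12.07 zax [ 9.0e-04  5.3e-03 -1.0e+00] F [1.  1.3 4.1] gap 0.124
 -> d [-0.001   0.1    -0.0002] yaw -0.0012 rows 2.399329864022033
```

The bar is gripped. I'll pull gently along the slot.

>>> drive_tool(targets=[{"dx": 0,"dy": 0.004,"dz": 0,"yaw": 0},{"dx": 0,"dy": 0.01,"dz": 0,"yaw": 0},{"dx": 0,"dy": 0.018,"dz": 0,"yaw": 0},{"dx": 0,"dy": 0.026,"dz": 0,"yaw": 0},{"dx": 0,"dy": 0.034,"dz": 0,"yaw": 0},{"dx": 0,"dy": 0.042,"dz": 0,"yaw": 0},{"dx": 0,"dy": 0.05,"dz": 0,"yaw": 0},{"dx": 0,"dy": 0.058,"dz": 0,"yaw": 0},{"dx": 0,"dy": 0.066,"dz": 0,"yaw": 0},{"dx": 0,"dy": 0.074,"dz": 0,"yaw": 0},{"dx": 0,"dy": 0.08,"dz": 0,"yaw": 0},{"dx": 0,"dy": 0.08,"dz": 0,"yaw": 0}])

```text
t: 7.93
tool_pos: [0.5274, 0.0375, 0.0137]
eef_rot: [-3.12, 0.331, 0.001]
ft_force: [-0.8, -2.8, 1.5]
finger_gap: 0.126
```

Run:
```python
from h import *
go(*B(0,-0.257),0.012)
im,d,W=cloud("side"); a=cv2.resize(im[180:360,190:370],None,fx=3.3,fy=3.3)
im,d,W=cloud("top"); b=cv2.resize(im[190:300,190:300],None,fx=3.2,fy=3.2)
o=np.zeros((594,594+352,3),np.uint8);o[:,:594]=a;o[:352,594:]=b;save("p7",cv2.resize(o,None,fx=.84,fy=.84))
```

```text
t 7.93 pos [0.5274 0.0375 0.0137] ang -12.11 zax [ 0.      0.0041 -1.    ] F [-0.8 -2.8  1.5] gap 0.126
 -> d [-0.0008  0.0982  0.0014] yaw -0.0019 rows 2.354414270256232
```

View pics/p7.png

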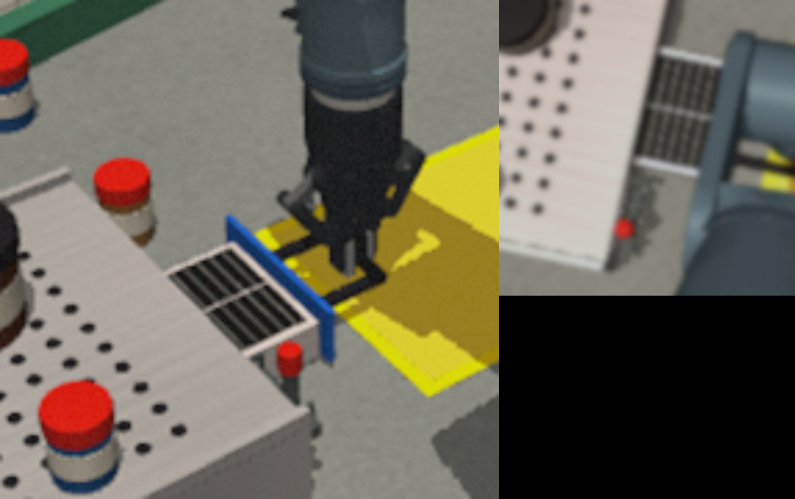

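The filter slides out straight, with its plate at (280,290) and about half its frame exposed. I'll keep pulling.

>>> drive_tool(targets=[{"dx": 0,"dy": 0.008,"dz": 0,"yaw": 0},{"dx": 0,"dy": 0.017,"dz": 0,"yaw": 0},{"dx": 0,"dy": 0.026,"dz": 0,"yaw": 0},{"dx": 0,"dy": 0.035,"dz": 0,"yaw": 0},{"dx": 0,"dy": 0.044,"dz": 0,"yaw": 0},{"dx": 0,"dy": 0.053,"dz": 0,"yaw": 0},{"dx": 0,"dy": 0.062,"dz": 0,"yaw": 0},{"dx": 0,"dy": 0.071,"dz": 0,"yaw": 0},{"dx": 0,"dy": 0.08,"dz": 0,"yaw": 0},{"dx": 0,"dy": 0.089,"dz": 0,"yaw": 0},{"dx": 0,"dy": 0.098,"dz": 0,"yaw": 0},{"dx": 0,"dy": 0.107,"dz": 0,"yaw": 0}])

```text
t: 9.03
tool_pos: [0.5049, -0.0673, 0.0133]
eef_rot: [-3.12, 0.33, 0.001]
ft_force: [0.1, 1.1, -2.4]
finger_gap: 0.119
```

Run:
```python
from h import *
m=np.array([0.4761,-0.0894]);print('mat board',(m-O)@bx,(m-O)@by)
t=m-0.120*by; print(t); go(*t,0.010)
```

```text
mat board -0.022847845952018747 -0.2936854308331615
[ 0.4511506  -0.20677771]
t 9.03 pos [ 0.5049 -0.0673  0.0133] ang -12.09 zax [-0.     0.004 -1.   ] F [ 0.1  1.1 -2.4] gap 0.119
 -> d [-0.0233  0.1476  0.0027] yaw -0.0015 rows 3.5842187523924958
```

>>> drive_tool(targets=[{"dx": 0,"dy": 0.012,"dz": 0,"yaw": 0},{"dx": 0,"dy": 0.025,"dz": 0,"yaw": 0},{"dx": 0,"dy": 0.038,"dz": 0.001,"yaw": 0},{"dx": -0.003,"dy": 0.051,"dz": 0.001,"yaw": 0},{"dx": -0.006,"dy": 0.064,"dz": 0.001,"yaw": 0},{"dx": -0.009,"dy": 0.077,"dz": 0.002,"yaw": 0},{"dx": -0.012,"dy": 0.09,"dz": 0.002,"yaw": 0},{"dx": -0.015,"dy": 0.103,"dz": 0.002,"yaw": 0},{"dx": -0.018,"dy": 0.116,"dz": 0.003,"yaw": 0},{"dx": -0.02,"dy": 0.129,"dz": 0.003,"yaw": 0},{"dx": -0.022,"dy": 0.14,"dz": 0.003,"yaw": 0},{"dx": -0.022,"dy": 0.147,"dz": 0.003,"yaw": 0}])

```text
t: 10.03
tool_pos: [0.4523, -0.2075, 0.0102]
eef_rot: [-3.12, 0.332, 0.0]
ft_force: [1.9, 5.7, 3.4]
finger_gap: 0.125
```

Run:
```python
from h import *
go(0.4512,-0.2068,0.010)
im,d,W=cloud("side"); a=im[120:420,180:480]
im,d,W=cloud("top"); b=im[150:350,200:450]
a=cv2.resize(a,(400,400));b=cv2.resize(b,(400,320));o=np.zeros((400,800,3),np.uint8);o[:,:400]=a;o[:320,400:]=b;save("p8",o)
```

```text
t 10.03 pos [ 0.4523 -0.2075  0.0102] ang -12.14 zax [ 4.0e-04  4.2e-03 -1.0e+00] F [1.9 5.7 3.4] gap 0.125
 -> d [-0.0012 -0.0005  0.0002] yaw -0.0025 rows 0.03205013039355756
```

View pics/p8.png

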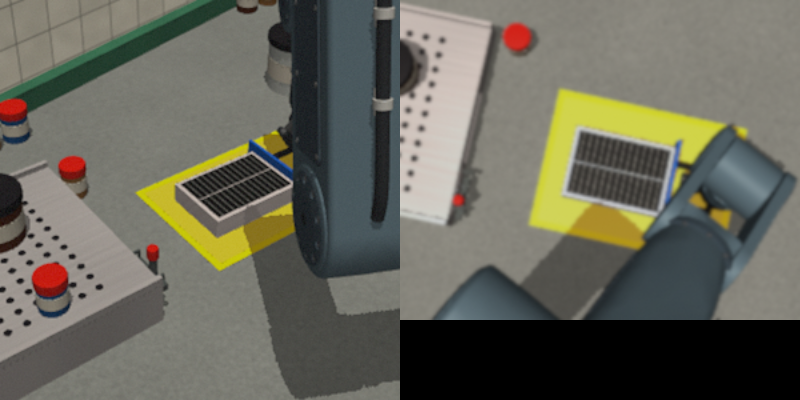

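The filter lies centred on the mat (frame at (575–675, 128–213) in the right-hand panel). I'll release it, wait, and lift.

>>> drive_tool(targets=[{"dx": 0,"dy": 0,"dz": 0,"yaw": 0},{"dx": 0,"dy": 0,"dz": 0,"yaw": 0},{"dx": 0,"dy": 0,"dz": 0,"yaw": 0},{"dx": 0,"dy": 0,"dz": 0,"yaw": 0},{"dx": 0,"dy": 0,"dz": 0,"yaw": 0},{"dx": 0,"dy": 0,"dz": 0,"yaw": 0}], gripper=0.04)

```text
t: 10.63
tool_pos: [0.4525, -0.2082, 0.0102]
eef_rot: [-3.122, 0.331, 0.0]
ft_force: [0.5, 0.7, 0.1]
finger_gap: 0.466
```

>>> drive_tool(targets=[{"dx": 0,"dy": 0,"dz": -0.01,"yaw": 0},{"dx": 0,"dy": 0,"dz": -0.025,"yaw": 0},{"dx": 0,"dy": 0,"dz": -0.05,"yaw": 0},{"dx": 0,"dy": 0,"dz": -0.08,"yaw": 0},{"dx": 0,"dy": 0,"dz": -0.11,"yaw": 0},{"dx": 0,"dy": 0,"dz": -0.145,"yaw": 0},{"dx": 0,"dy": 0,"dz": -0.18,"yaw": 0},{"dx": 0,"dy": 0,"dz": -0.215,"yaw": 0},{"dx": 0,"dy": 0,"dz": -0.22,"yaw": 0},{"dx": 0,"dy": 0,"dz": -0.22,"yaw": 0}])

```text
t: 11.47
tool_pos: [0.454, -0.2097, 0.2341]
eef_rot: [3.122, -0.33, 0.009]
ft_force: [0.5, 0.1, 0.6]
finger_gap: 0.472
```

Run:
```python
from h import *
go(0.20,-0.45,0.25)
```

```text
t 11.47 pos [ 0.454  -0.2097  0.2341] ang -12.08 zax [ 0.0055 -0.0024 -1.    ] F [0.5 0.1 0.6] gap 0.472
 -> d [-0.198   0.2882 -0.0168] yaw -0.0014 rows 8.394633133015956
```

Next I'll move the arm away for a clear view.

>>> drive_tool(targets=[{"dx": -0.02,"dy": 0.029,"dz": -0.002,"yaw": 0},{"dx": -0.04,"dy": 0.058,"dz": -0.004,"yaw": 0},{"dx": -0.06,"dy": 0.087,"dz": -0.006,"yaw": 0},{"dx": -0.08,"dy": 0.116,"dz": -0.008,"yaw": 0},{"dx": -0.1,"dy": 0.145,"dz": -0.01,"yaw": 0},{"dx": -0.12,"dy": 0.174,"dz": -0.012,"yaw": 0},{"dx": -0.14,"dy": 0.203,"dz": -0.014,"yaw": 0},{"dx": -0.16,"dy": 0.232,"dz": -0.016,"yaw": 0},{"dx": -0.18,"dy": 0.261,"dz": -0.016,"yaw": 0},{"dx": -0.198,"dy": 0.288,"dz": -0.016,"yaw": 0},{"dx": -0.198,"dy": 0.288,"dz": -0.016,"yaw": 0}])

```text
t: 12.38
tool_pos: [0.196, -0.4522, 0.2476]
eef_rot: [3.122, -0.338, 0.006]
ft_force: [-0.2, 0.1, 1.1]
finger_gap: 0.468
```

Run:
```python
from h import *
im,d,W=cloud("top"); save("p9",im)
hsv=cv2.cvtColor(im,cv2.COLOR_RGB2HSV);H,S,V=[hsv[...,i].astype(int) for i in range(3)]
m=np.array([0.4761,-0.0894])
red=((H<8)|(H>172))&(S>130); 
for n,(u0,u1,v0,v1) in dict(knob=(225,250,258,290),d=(258,290,155,192),b=(160,190,245,270),e=(465,500,230,270)).items():
    s=red[v0:v1,u0:u1];ys,xs=np.nonzero(s);k=ray(xs.mean()+u0,ys.mean()+v0,.1 if n=='knob' else .065)[:2];print(n,np.round(k,4),np.round([(k-O)@bx,(k-O)@by],4), xs.mean()+u0,ys.mean()+v0)
bl=((H>95)&(H<130)&(S>100));bl[:200]=0;bl[320:]=0;bl[:,:290]=0;bl[:,430:]=0
dk=(V<60)&~bl;dk[:200]=0;dk[300:]=0;dk[:,:290]=0;dk[:,420:]=0
for n,M,z in(("plate",bl,.054),("dark",dk,.03)):
    ys,xs=np.nonzero(M);p=np.array([ray(x,y,z)[:2] for x,y in zip(xs,ys)])-m
    q=np.c_[p@bx,p@by];print(n,len(xs),'mat frame min',q.min(0).round(4),'max',q.max(0).round(4), cv2.minAreaRect(q.astype(np.float32)))
print(r.get_state()["t"])
```

```text
knob [0.4313 0.2051] [-0.1279 -0.015 ] 236.13636363636363 274.59090909090907
d [0.7046 0.1178] [ 0.1576 -0.0435] 272.7710843373494 172.6706827309237
b [0.4759 0.3687] [-0.1183  0.1544] 175.4576923076923 257.92692307692306
e [ 0.5021 -0.4379] [ 0.075  -0.6292] 483.04338842975204 249.54545454545456
plate 86 mat frame min [-0.07   -0.0549] max [ 0.0654 -0.0463] ((-0.002343684434890747, -0.051000479608774185), (0.008369646035134792, 0.13543827831745148), 89.48115539550781)
dark 531 mat frame min [-0.0471 -0.124 ] max [0.0483 0.103 ] ((1.6242265701293945e-06, -0.010135337710380554), (0.22782813012599945, 0.09410881251096725), 88.95297241210938)
12.4333
```

View pics/p9.png

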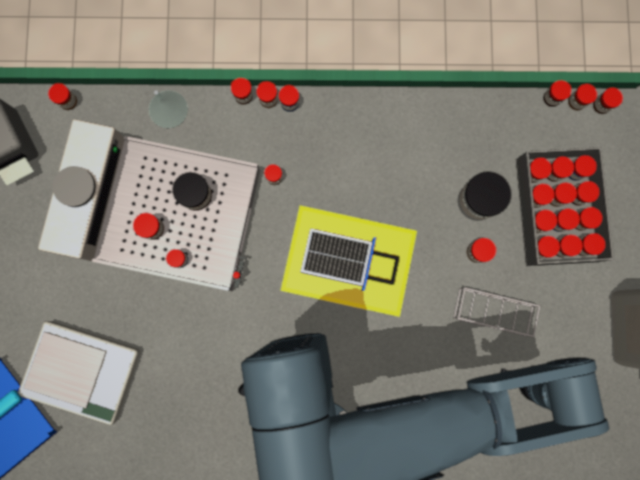

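The filter and its handle (303–399, 228–290) lie wholly on the mat with wide margins. The pots and the rack are unchanged, and the knob at (236,275) is still back. I'll hand it in.

```bash
python3 -c "
from workcell import r
print(r.job_done())"
```

```text
the job is handed in; nothing more can be done
None
```

The used filter is out of the slot and lying flat on the yellow mat, handle included. I handed the job in at about 12.4 s of the 45 s allowed.

- **Bolt:** I pushed it back with the shut fingers until it stopped moving at about 13 N. The last picture puts the knob 31 mm back, against the nominal 32 mm. That is within the camera's roughly 2 mm accuracy, and I took the force at the stop as the proof that it is fully back.
- **Filter:** I gripped the handle's cross bar, drew the filter straight out and low, shifted it about 22 mm sideways to the mat's middle, lowered it about 4 mm and released it. In the last view it is centred and square, with roughly 40 mm of mat to spare at each end and about 48 mm at each side.
- **Other things on the bench:** The pots on the board, pot_d, pot_e, the tub and the rack look unmoved, and pot_d measures within 1 mm of where it started. The arm is well clear of everything.

No check failed. The knob's position differed by about 2 mm from the one worked out from the handle, which is within the calibration tolerance.

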